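# Show the yellow insect trap to the inspection camera

### The job

Take the yellow insect trap by the yellow grip block on its top, lift it up and off its hook, and hold it up in front of the inspection camera for a pest count: upright, gridded yellow side squarely towards the lens, centred on the lens and about 12 cm away from it. Keep the fingers off the sticky sheet, do not touch the camera, and leave the blue trap hanging and the pot and bottle where they are. Finish while still holding the trap there, still, in the air.

Things in the scene. Friction and masses are not known exactly. Their poses are not given: they have to be found in the camera images.
- yellow_grip (a point): Centre of the yellow grip on top of the yellow trap, a block 24 mm wide (y), 16 mm thick (x), 44 mm tall. Below it come a shoulder 40 mm wide and 8 mm tall, then an eye 24 wide x 40 mm tall, its top edge (30 mm below this point) resting on the hook, then the sheet's frame. The sheet's centre is 125 mm straight below this point. x = sheet's normal, z up.
- yellow_sheet: Sticky yellow sheet of that trap, 100 x 100 mm, fixed in the frame; origin at its centre. Its -x points out of the gridded yellow front, +x out of the plain yellow back, z up. The fingers must not touch it.
- yellow_trap: The whole yellow trap, rigid, loose, about 80 g: grip, eye and a white frame 110 x 110 mm, 6 mm thick, round the sheet; origin and axes are those of the sheet. It hangs upright, its front looking away from the stand's crossbar.
- hook_left (a point): Centre line of the left hook (+y of the stand), 195 mm up, where a trap hangs: a level bar 8 mm thick, along the stand's -x. Its upturned end is 28 mm farther out and reaches 14 mm above the centre line. A trap comes off when lifted 14 to 28 mm (so that its eye clears the hook above and below) and drawn 50 mm or more along the stand's -x; then it is free to rise.
- hook_right (a point): The same point of the right hook, 180 mm from the left one.
- trap_stand: Fixed steel stand; origin on the table under its crossbar; the hooks point along -x, y is along the crossbar. Crossbar 300 mm long, 20 mm square, its middle 195 mm up and 50 mm behind the hanging points, on two posts; base 100 x 300 mm. Either trap may hang on either hook.
- blue_trap: The same kind of trap with a blue sheet and blue grip, loose, on the other hook; origin at its sheet's centre. Stays hanging.
- camera: Fixed inspection camera on a stand with a 110 mm square base; origin on the table. Grey housing 54 mm wide and high, its top 207 mm above the table; white ring light of 68 mm diameter (top 214 mm up) round the black lens. It looks level along its -x. Not to be touched.
- lens (a point): Centre of the front glass of the camera, 180 mm above the table and 56 mm in front of the camera's origin. The camera looks along this frame's -x, z is up.
- pot: Loose terracotta pot with seedlings, 74 mm across, 90 mm high in all; origin at the centre of its underside. Bystander.
- bottle: Loose white bottle with blue cap, 64 mm across, 150 mm high; origin at the centre of its underside. Bystander.
Mind the look-alikes: they are no part of the job. There is more than one size of the yellow_trap; the job needs the larger.

How it is judged:
By the outcome, as a careful person would: the job done as asked, in the order asked, and still so for the second after the job is handed in, while the arm keeps its last pose, push and grip.
It also fails if it takes over 48 s, if anything falls off the work surface, if the arm or the gripper's body presses on something with over 40 N, if the wrist force passes 120 N, or if a joint passes its speed limit or range.

### The arm

A 6-joint arm with a two-finger parallel gripper is mounted at the origin on the work surface. World frame = base frame: x ahead of the robot, y to its left, z up, the work surface at z = 0. Lengths are in mm, angles in degrees, forces in N, time in s.
With the tool pointing down it reaches from about 350 to 1000 mm from the base axis. Payload 7.1 kg.
Tool frame: the origin (TCP) lies on the centre line of the jaws, within the pads' length; the fingertips stand 22 mm ahead of it and the grasp point (between the pads) lies 3 mm ahead of it (ctrl.finger_overhang is the distance from the TCP to the fingertips, in mm); z points along the fingers, y is the direction in which the jaws open and shut (so a half turn about z gives the same grasp; the last joint's range is limited). The gripper opens to 85 mm and grips with 20 to 120 N. Pads are 22 mm wide; open, the fingers measure 114 mm over their backs; the gripper's body (76 mm by 85 mm) begins 54 mm behind the grasp point. The pads swing forward as they close: fully open they stand 13 mm farther back than shut.
Start: joints at [72.708, 24.242, 93.386, -0, 62.372, -1.089], TCP at [174.372, 600.166, 253.319] pointing down, gripper open.
Joint ranges: [-172.04, 172.04], [-51.8, 120.97], [4.93, 147.93], [-75.15, 255.16], [6.16, 154.13], [-145.62, 145.62]. Speed limits (degrees/s): [136.94, 136.94, 172.46, 180, 180, 180].

### API

Orientations are given as a 3x3 rotation matrix whose columns are the frame's x, y, z axes.
In Python, from workcell import ctrl gives the robot as it stands.
- The arm moves only by the tool drive_tool, never from a script. Its argument "steps" is a list of rows, each a list of 3 entries, a list of its own where there are three numbers: the shift along the tool's x, y, z in mm, then the turn, a rotation vector about the tool's x, y, z in rad, then the closure, from 0 (fully open) to 1 (shut). A call has exactly 8 rows; each row shifts and turns the pose as measured when the row begins, along the tool's axes as they then stand; what a row does not reach is not made up. A row lasts 1/12 s, in which the tool goes at most 41.7 mm and 7.16 degrees, less where a joint would pass 70% of its speed; a pose out of reach is approached as far as the arm can. A call with a gripper value outside its range is refused whole. The fingers move at their own pace and stop on an object; the grip force is fixed at half the most. Time passes only in rows, so rows that do not move let the fingers close, or fill a call up. It gives the time, the measured TCP pose, the force and the opening at its end, in the units of the state.
- ctrl.state(): the state, without advancing time (a new reading comes with each control period).
- ctrl.snapshot(name): name is "side" or "top"; returns (picture, depth): 400x640x3 uint8, blue, green, red; 400x640 float32, mm along the optical axis (not along the pixel's ray), 0 where there is no reading.
- ctrl.camera_info(name): a dict with "intrinsics" (3x3 intrinsics, pixels), "xyz" and "rotation" of the camera in the world. Camera axes: x right, y up, looking along -z (the intrinsics and any distortion apply to the point x, -y, -z); pixel columns grow to the right and rows downward; lengths in mm; the calibration is good to about 2 mm. A picture is of the moment at which its call begins. camera_info takes no time and is no camera call.
- ctrl.finish_job(): hands the job in, once; it reports no verdict.
The state is a dict: "time_s": time; "q": joint angles; "qvel": joint speeds; "joint_torque": joint torques, N m; "eef_pos": TCP position; "eef_rot": TCP orientation; "ft_force": force on the tool from outside, world axes, zero at the start; "moment": the same for the moment, N m; "width": finger opening in mm.
Only numpy, scipy, OpenCV 4.12 (cv2) and the standard library are available. Lean on these libraries where they do the work, as an engineer would, in place of code of your own. Each camera call takes 0.05 s, during which the arm holds its last target. There are 200 camera calls.

## Working session

There is one attempt and no reset: what is moved stays moved. The work goes in short steps, Python scripts to look and compute and a tool call to move; the robot and the scene stay as the last step left them, time stands still between calls to the robot, and variables do not carry over. Pictures are saved under pics/ and viewed, about 8 in all and at most 12, crops included, and the job is handed in when it is done.

Besides the shell and the picture viewer there is one more tool, called after ">>>" by a JSON object that holds its "op" and its "data". drive_tool: Moves the arm, as the interface text tells. Its arguments: {"type":"object","properties":{"steps":{"type":"array"}},"required":["steps"]}

```bash
ls; mkdir -p pics
cat > h.py <<'E'
import numpy as np, cv2
from workcell import ctrl
def pts(name, depth):
    c=ctrl.camera_info(name);K=np.array(c["intrinsics"]);v,u=np.mgrid[0:400,0:640]
    d=depth; p=np.stack([(u-K[0,2])/K[0,0]*d,-(v-K[1,2])/K[1,1]*d,-d],-1)
    return p@np.array(c["rotation"]).T+np.array(c["xyz"])
E
python3 - <<'E'
from h import *
for n in("side","top"):
    im,d=ctrl.snapshot(n);cv2.imwrite(f"pics/{n}0.png",im);np.save(f"{n}0.npy",d)
    print(n,ctrl.camera_info(n),(d>0).mean())
s=ctrl.state();print(s)
E
```

```text
pics
side {'intrinsics': array([[413.70812061,   0.        , 318.5010306 ],
       [  0.        , 413.70812061, 193.8337675 ],
       [  0.        ,   0.        ,   1.        ]]), 'xyz': array([ 260.73335211, -704.4258634 ,  886.02642777]), 'rotation': array([[ 9.53364641e-01,  2.11580284e-01, -2.15243220e-01],
       [-3.01820874e-01,  6.68657513e-01, -6.79559630e-01],
       [ 1.42576879e-04,  7.12833020e-01,  7.01333776e-01]])} 0.99619140625
top {'intrinsics': array([[417.54761118,   0.        , 315.2621344 ],
       [  0.        , 417.54761118, 195.65329008],
       [  0.        ,   0.        ,   1.        ]]), 'xyz': array([ 262.98806102,  -33.56674024, 1293.74892277]), 'rotation': array([[-0.02512375,  0.98162639, -0.18915184],
       [-0.99922434, -0.03039795, -0.02503366],
       [-0.03032353,  0.18837619,  0.9816287 ]])} 0.99618359375
{'time_s': 0.1, 'q': array([ 7.27068862e+01,  2.42791058e+01,  9.34278235e+01, -2.32116703e-04,
        6.23712410e+01, -1.08849062e+00]), 'qvel': array([-0.07470317, -0.0009779 , -0.1295797 , -0.04222929,  0.08124483,
        0.02840173]), 'joint_torque': array([ 2.72042880e-04, -5.58428693e+01, -2.82444352e+01, -9.95178425e-05,
        3.03283603e-03, -1.05959913e-05]), 'eef_pos': array([174.25477579, 599.73350465, 252.62843608]), 'eef_rot': array([[-9.60271692e-01,  2.79066510e-01, -4.02133777e-04],
       [ 2.79066798e-01,  9.60270807e-01, -1.30372409e-03],
       [ 2.23315944e-05, -1.36415152e-03, -9.99999069e-01]]), 'ft_force': array([ 0.97709377,  0.56606783, -0.6868069 ]), 'moment': array([-0.07280782,  0.04178418,  0.00665722]), 'width': 85.26643990176846}
```

View pics/side0.png

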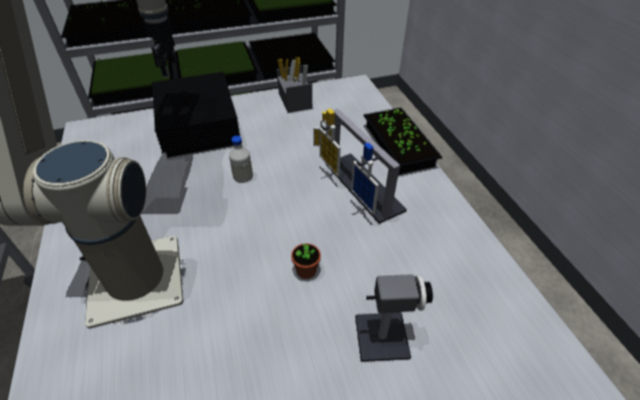

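View pics/top0.png

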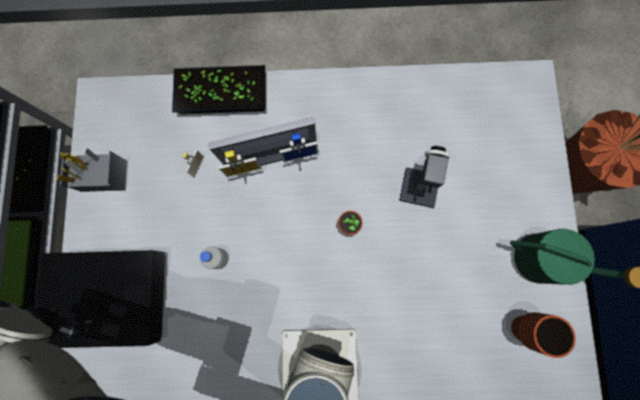

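The yellow trap, with its grip at side (328,118) and top (233,157), hangs on the left hook. The small look-alike is at top (190,160). The camera (top (437,150)) looks away from the robot. The pot is at top (349,223), the bottle at (212,257).

```bash
cat > m.py <<'E'
from h import *
def load(n,k=0): 
    im=cv2.imread(f"pics/{n}{k}.png");d=np.load(f"{n}{k}.npy");return im,d,pts(n,d),cv2.cvtColor(im,cv2.COLOR_BGR2HSV)
def blobs(n,lo,hi,k=0,mn=6,roi=None):
    im,d,P,H=load(n,k);m=cv2.inRange(H,lo,hi)
    if roi: z=np.zeros_like(m);a,b,c,e=roi;z[b:e,a:c]=m[b:e,a:c];m=z
    N,L,S,C=cv2.connectedComponentsWithStats(m)
    for i in range(1,N):
        if S[i,4]>=mn:
            q=P[(L==i)&(d>0)];print(n,C[i].round(1),S[i],np.median(q,0).round(0),"min",np.percentile(q,5,0).round(0),"max",np.percentile(q,95,0).round(0))
E
python3 - <<'E'
from m import *
for n,r in(("side",(280,90,460,350)),("top",(170,100,460,280))):
    print("yellow");blobs(n,(18,120,60),(35,255,255),roi=r)
    print("blue");blobs(n,(100,150,40),(130,255,255),roi=r)
for n,r in(("side",(350,265,440,310)),("top",(395,140,455,215))):
    im,d,P,H=load(n);a,b,c,e=r
    q=P[b:e,a:c].reshape(-1,3);q=q[(q[:,2]>60)&(q[:,2]<230)]
    t=q[(q[:,2]>195)]
    for X in(q,t):
        R=cv2.minAreaRect(X[:,:2].astype(np.float32));print(n,len(X),R,X.min(0).round(),X.max(0).round())
# crossbar from top
im,d,P,H=load("top");q=P[110:180,200:325].reshape(-1,3);t=q[(q[:,2]>196)&(q[:,2]<212)&(q[:,0]>560)]
print("bar",len(t),cv2.minAreaRect(t[:,:2].astype(np.float32)),np.median(t,0))
for n,r in(("side",(290,90,440,310)),("top",(200,120,460,215))):
    im=cv2.imread(f"pics/{n}0.png");a,b,c,e=r;x=cv2.resize(im[b:e,a:c],None,fx=3,fy=2.7 if n=="side" else 3,interpolation=cv2.INTER_CUBIC);cv2.imwrite(f"pics/{n}0c.png",np.clip(x*1.6,0,255).astype(np.uint8));print(x.shape)
E
```

```text
yellow
side [328.7 116.2] [323 109  12  16 135] [583. 209. 231.] min [576. 201. 121.] max [621. 371. 251.]
side [316.3 130.5] [315 130   4   2   6] [598. 382.  64.] min [593. 380.  60.] max [602. 387.  68.]
side [316.2 138.9] [315 133   4  12  36] [597. 383.  28.] min [593. 379.  10.] max [603. 387.  49.]
side [321.5 141.5] [321 140   2   4   6] [575. 257. 115.] min [574. 253. 110.] max [576. 261. 119.]
side [334.3 169.7] [333 169   3   3   6] [591. 180.  59.] min [589. 177.  57.] max [593. 186.  65.]
blue
side [367.7 150.9] [364 143   9  17 118] [622.  31. 240.] min [618.  27. 216.] max [632.  45. 253.]
side [363.4 187.7] [354 167  21  42 367] [625.  40. 104.] min [616.  -1.  65.] max [634.  81. 143.]
yellow
top [230.2 154.9] [224 150  12  11  91] [580. 214. 247.] min [575. 204. 109.] max [622. 264. 253.]
blue
top [295.9 137.7] [291 133  10  11  78] [622.  40. 249.] min [616.  32. 215.] max [634.  50. 252.]
top [308.6 150.9] [302 147  14   9  64] [629.  12.  98.] min [625.  -4.  72.] max [633.  31. 128.]
top [292.1 155. ] [284 151  18   9  84] [619.  62.  98.] min [614.  41.  72.] m
[... 200 characters left out ...]
9406738281), 75.04014587402344) [ 480. -375.  157.] [ 605. -297.  216.]
side 1345 ((551.0496826171875, -334.1409606933594), (60.33695602416992, 104.8162612915039), 74.89006805419922) [ 495. -372.  195.] [ 605. -297.  216.]
top 931 ((540.9231567382812, -334.0694885253906), (66.20596313476562, 124.58206939697266), 80.45087432861328) [ 481. -373.   62.] [ 605. -296.  215.]
top 722 ((550.3804931640625, -333.0702209472656), (59.50994110107422, 105.27948760986328), 75.66343688964844) [ 494. -369.  195.] [ 601. -296.  215.]
bar 973 ((619.9010009765625, 130.50894165039062), (91.78099060058594, 297.910888671875), 12.381532669067383) [648.77311982 136.63729113 204.01055827]
(594, 450, 3)
(285, 780, 3)
```

View pics/side0c.png

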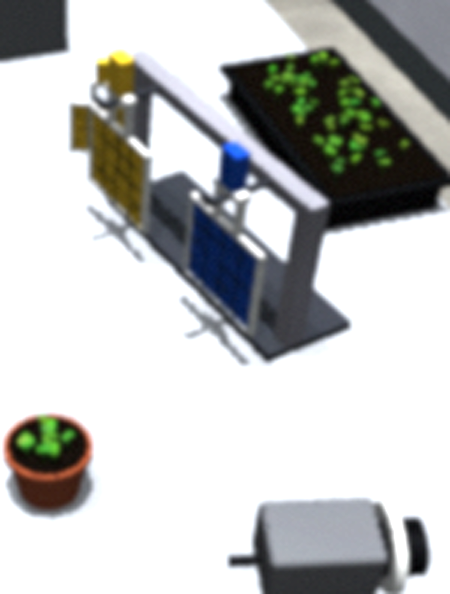

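View pics/top0c.png

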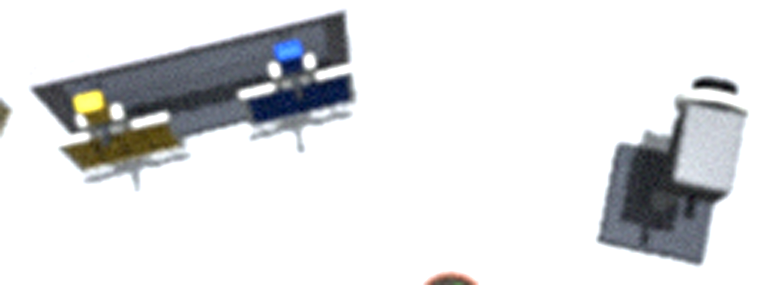

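Run:
```python
from m import *
f=lambda X:cv2.minAreaRect(X[:,:2].astype(np.float32))
def sel(n,r,zl,zh,lo=(0,0,0),hi=(180,255,255)):
    im,d,P,H=load(n);a,b,c,e=r;m=cv2.inRange(H,lo,hi)>0
    m=m[b:e,a:c]&(d[b:e,a:c]>0);q=P[b:e,a:c][m];return q[(q[:,2]>zl)&(q[:,2]<zh)]
for n,rc,rb,rg,rs,rbl in(("side",(350,265,440,310),(325,105,400,180),(318,105,340,126),(317,130,345,178),(350,160,382,215)),("top",(395,140,455,215),(200,115,325,180),(220,145,245,165),(218,158,262,180),(280,145,320,166))):
    t=sel(n,rc,202,211);print(n,"housing",len(t),f(t),t.mean(0))
    t=sel(n,rc,211,218);print(" ring",len(t),t.mean(0))
    t=sel(n,rc,160,218);u=np.array([np.cos(np.radians(-14.5)),np.sin(np.radians(-14.5))]);print(" extent along",np.percentile(t[:,:2]@u,[0,1,99,100]),"lat",np.percentile(t[:,:2]@np.array([-u[1],u[0]]),[0,1,50,99,100]))
    t=sel(n,rb,200,209);t=t[t[:,0]>595];print(" bar",len(t),f(t),t.mean(0),np.polyfit(t[:,1],t[:,0],1),np.degrees(np.arctan(np.polyfit(t[:,1],t[:,0],1)[0])))
    for z in((245,260),(208,248)):
        t=sel(n,rg,*z,(15,80,40),(38,255,255));t=t[(t[:,0]<610)&(t[:,1]<250)];print(" grip",z,len(t),t.mean(0).round(1),f(t))
    for nm,r,lo,hi in(("ysheet",rs,(15,80,30),(38,255,255)),("bsheet",rbl,(100,120,30),(130,255,255))):
        t=sel(n,r,50,155,lo,hi)
        for _ in range(4):
            c=t.mean(0);v=np.linalg.svd(t-c)[2][2];t=t[abs((t-c)@v)<(12,8,5,4)[_]]
        print(" ",nm,len(t),c.round(1),v.round(3),t.min(0).round(),t.max(0).round())
    t=sel(n,(295,235,325,280) if n=="side" else (330,205,370,240),5,95);print(" pot",f(t))
```

```text
side housing 1052 ((550.5230712890625, -334.4106750488281), (55.22240447998047, 103.9455795288086), 74.91119384765625) [ 538.20297911 -333.76097356  207.26466598]
 ring 56 [ 578.59979533 -342.16287054  213.25920312]
 extent along [544.86230464 552.73687416 668.10286108 669.50497042] lat [-219.48188674 -217.17578799 -197.54211808 -160.40689008 -152.52147069]
 bar 617 ((621.8519897460938, 130.0242156982422), (91.00532531738281, 300.4678039550781), 12.167574882507324) [653.17240244 114.55313793 205.18237875] [-1.58589967e-01  6.71339381e+02] -9.011487276471781
 grip (245, 260) 35 [583.9 210.2 250.2] ((584.096435546875, 212.332763671875), (12.91515064239502, 21.549121856689453), 13.341756820678711)
 grip (208, 248) 96 [582.7 208.2 230.4] ((580.9710083007812, 209.2845001220703), (14.9163179397583, 25.503339767456055), 46.99399948120117)
  ysheet 357 [584.4 212.4 105.8] [0.979 0.205 0.007] [572. 164.  52.] [594. 265. 152.]
  bsheet 494 [624.9  39.2 104.6] [0.977 0.211 0.001] [614.  -7.  56.] [636.  88. 150.]
 pot ((429.5998840332031, -74.7125244140625), (136.93421936035156, 63.591522216796
[... 456 characters left out ...]
8642883300781), 12.381532669067383) [652.02203912 132.32577435 204.27438879] [-1.84873303e-01  6.76485542e+02] -10.474199032076783
 grip (245, 260) 56 [582.7 214.6 249.6] ((582.6593627929688, 214.80450439453125), (16.503101348876953, 23.63304328918457), 14.75285530090332)
 grip (208, 248) 49 [578.4 212.7 233.9] ((581.4898681640625, 214.8204345703125), (14.278467178344727, 24.160783767700195), 7.188136577606201)
  ysheet 252 [582.2 215.  101.2] [-0.977 -0.214 -0.003] [571. 167.  59.] [593. 263. 146.]
  bsheet 221 [623.5  39.9 101.8] [-0.977 -0.213 -0.002] [613.  -6.  64.] [635.  87. 142.]
 pot ((420.0673828125, -109.56501007080078), (104.81697082519531, 111.86741638183594), 79.16996765136719)
```

>>> {"op": "drive_tool", "data": {"steps": [[[0, 0, -15], [0, 0, -0.12], 0], [[0, 0, -25], [0, 0, -0.12], 0], [[0, 0, -25], [0, 0, -0.12], 0], [[0, 0, -15], [0, 0, -0.12], 0], [[-10, -15, 0], [0, 0, 0], 0], [[-20, -30, 0], [0, 0, 0], 0], [[-22, -33, 0], [0, 0, 0], 0], [[-22, -33, 0], [0, 0, 0], 0]]}}

```text
time_s: 0.77
eef_pos: [267.8, 507.8, 332.2]
eef_rot: [[-0.974, -0.228, -0.004], [-0.228, 0.974, -0.007], [0.005, -0.006, -1.0]]
ft_force: [-0.5, -0.1, 0.1]
width: 85.1
```

```bash
cat > go.py <<'E'
import sys
from m import *
def to(p,yaw,s=None):
    """remaining TCP shift in tool axes to point p, and turn for tool y = trap y at yaw, tool z down"""
    s=s or ctrl.state();R=s["eef_rot"];c,n=np.cos(np.radians(yaw)),np.sin(np.radians(yaw))
    G=np.array([[-c,-n,0],[-n,c,0],[0,0,-1]])
    print("t",round(s["time_s"],2),"tcp",s["eef_pos"].round(1),"w",round(s["width"],1),"F",s["ft_force"].round(1),"q",s["q"].round(0))
    print("shift(tool)",(R.T@(np.array(p)-s["eef_pos"])).round(1),"after turn",(G.T@(np.array(p)-s["eef_pos"])).round(1),"turn",cv2.Rodrigues(R.T@G)[0].ravel().round(4))
if __name__=="__main__":
    a=list(map(float,sys.argv[1:]));to(a[:3],a[3])
E
python3 go.py 583.3 213.5 330 12.3
python3 - <<'E'
from m import *
for n,r in(("side",(350,305,415,362)),("top",(395,160,442,212))):
    im,d,P,H=load(n);a,b,c,e=r;q=P[b:e,a:c].reshape(-1,3);v=H[b:e,a:c,2].ravel();q=q[(q[:,2]<20)&(q[:,2]>-8)&(v<100)]
    print(n,len(q),cv2.minAreaRect(q[:,:2].astype(np.float32)))
E
```

```text
t 0.77 tcp [267.8 507.8 332.2] w 85.1 F [-0.5 -0.1  0.1] q [ 61.  15.  95.  -0.  70. -42.]
shift(tool) [-240.  -358.5    3.1] after turn [-245.6 -354.7    2.2] turn [-0.0062 -0.0054  0.0157]
side 2183 ((537.6070556640625, -331.3152770996094), (110.4122314453125, 128.71461486816406), 75.18135833740234)
top 917 ((536.052734375, -329.0605773925781), (108.69844818115234, 126.22733306884766), 74.90560913085938)
```

>>> {"op": "drive_tool", "data": {"steps": [[[-22, -33, 0], [0, 0, 0.015], 0], [[-22, -33, 0], [0, 0, 0], 0], [[-22, -33, 0], [0, 0, 0], 0], [[-22, -33, 0], [0, 0, 0], 0], [[-22, -33, 0], [0, 0, 0], 0], [[-22, -33, 0], [0, 0, 0], 0], [[-22, -33, 0], [0, 0, 0], 0], [[-20, -30, 0], [0, 0, 0], 0]]}}

```text
time_s: 1.43
eef_pos: [501.4, 277.4, 331.2]
eef_rot: [[-0.976, -0.216, -0.006], [-0.216, 0.976, -0.009], [0.008, -0.008, -1.0]]
ft_force: [0.4, 1.0, -0.1]
width: 85.5
```

```bash
python3 go.py 583.3 213.5 330 12.3
```

```text
t 1.43 tcp [501.4 277.4 331.2] w 85.5 F [ 0.4  1.  -0.1] q [ 28.  15.  95.  -0.  70. -74.]
shift(tool) [-66.2 -80.1   1.3] after turn [-66.5 -79.9   1.2] turn [-0.0079 -0.0081  0.003 ]
```

>>> {"op": "drive_tool", "data": {"steps": [[[-22, -27, 0], [-0.008, -0.008, 0.003], 0], [[-22, -26, 0], [0, 0, 0], 0], [[-14, -18, 0], [0, 0, 0], 0], [[-6, -7, 0], [0, 0, 0], 0], [[-2, -2, 0], [0, 0, 0], 0], [[0, 0, 0], [0, 0, 0], 0], [[0, 0, 10], [0, 0, 0], 0], [[0, 0, 0], [0, 0, 0], 0]]}}

```text
time_s: 2.1
eef_pos: [588.1, 203.8, 317.4]
eef_rot: [[-0.979, -0.205, -0.004], [-0.205, 0.979, -0.002], [0.004, -0.001, -1.0]]
ft_force: [-0.9, 0.1, 0.2]
width: 85.5
```

```bash
python3 go.py 583.3 213.5 235 12.3
```

```text
t 2.1 tcp [588.1 203.8 317.4] w 85.5 F [-0.9  0.1  0.2] q [ 18.  20.  90.  -0.  70. -84.]
shift(tool) [ 2.4 10.5 82.4] after turn [ 2.6 10.5 82.4] turn [-0.0007 -0.0043 -0.008 ]
```

>>> {"op": "drive_tool", "data": {"steps": [[[1.5, 6, 15], [0, -0.004, -0.008], 0], [[1, 4.5, 15], [0, 0, 0], 0], [[0, 0, 10], [0, 0, 0], 0], [[0, 0, 2], [0, 0, 0], 0], [[0, 0, 0], [0, 0, 0], 0], [[0, 0, 0], [0, 0, 0], 0], [[0, 0, 0], [0, 0, 0], 0], [[0, 0, 0], [0, 0, 0], 0]]}}

```text
time_s: 2.77
eef_pos: [578.8, 219.3, 274.4]
eef_rot: [[-0.975, -0.222, -0.001], [-0.222, 0.975, -0.0], [0.001, 0.0, -1.0]]
ft_force: [0.6, 0.2, 0.2]
width: 85.1
```

```bash
python3 go.py 583.3 213.5 235 12.3
python3 - <<'E'
from h import *
im,_=ctrl.snapshot("side");a=im[70:170,280:400];b=ctrl.snapshot("top")[0][115:195,180:300]
x=cv2.resize(a,(480,400),interpolation=3);y=cv2.resize(b,(480,320),interpolation=3)
cv2.imwrite("pics/pre.png",np.clip(np.vstack([x,y])[:600]*1.5,0,255).astype(np.uint8)[:600])
E
```

```text
t 2.77 tcp [578.8 219.3 274.4] w 85.1 F [0.6 0.2 0.2] q [ 20.  22.  93.   0.  64. -83.]
shift(tool) [-3.2 -6.7 39.4] after turn [-3.2 -6.7 39.4] turn [ 0.     -0.0008  0.0089]
```

View pics/pre.png

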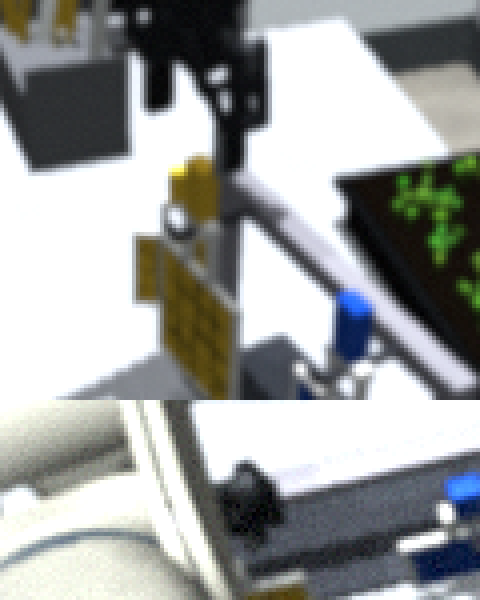

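>>> {"op": "drive_tool", "data": {"steps": [[[-2, -4, 0], [0, 0, 0.005], 0], [[0, 0, 0], [0, 0, 0], 0], [[0, 0, 0], [0, 0, 0], 0], [[0, 0, 0], [0, 0, 0], 0], [[0, 0, 0], [0, 0, 0], 0], [[0, 0, 0], [0, 0, 0], 0], [[0, 0, 0], [0, 0, 0], 0], [[0, 0, 0], [0, 0, 0], 0]]}}

```text
time_s: 3.53
eef_pos: [583.0, 214.7, 275.8]
eef_rot: [[-0.977, -0.215, 0.002], [-0.215, 0.977, 0.001], [-0.002, 0.0, -1.0]]
ft_force: [-0.2, -0.6, -1.0]
width: 85.4
```

```bash
python3 go.py 583.3 213.5 235 12.3
```

```text
t 3.53 tcp [583.  214.7 275.8] w 85.4 F [-0.2 -0.6 -1. ] q [ 19.  23.  93.   0.  65. -83.]
shift(tool) [ 0.  -1.3 40.8] after turn [-0.  -1.3 40.8] turn [0.0002 0.0016 0.0017]
```

>>> {"op": "drive_tool", "data": {"steps": [[[0, -1, 10], [0, 0, 0], 0], [[0, 0, 10], [0, 0, 0], 0], [[0, 0, 10], [0, 0, 0], 0], [[0, 0, 7], [0, 0, 0], 0], [[0, 0, 2], [0, 0, 0], 0], [[0, 0, 0], [0, 0, 0], 0], [[0, 0, 0], [0, 0, 0], 0], [[0, 0, 0], [0, 0, 0], 0]]}}

```text
time_s: 4.2
eef_pos: [582.1, 213.5, 230.3]
eef_rot: [[-0.977, -0.215, -0.002], [-0.215, 0.977, -0.001], [0.002, -0.0, -1.0]]
ft_force: [-0.5, 0.9, -0.6]
width: 85.8
```

```bash
python3 go.py 583.3 213.5 235 12.3
```

```text
t 4.2 tcp [582.1 213.5 230.3] w 85.8 F [-0.5  0.9 -0.6] q [ 19.  25.  95.   0.  60. -83.]
shift(tool) [-1.2 -0.2 -4.7] after turn [-1.2 -0.2 -4.7] turn [-0.0002 -0.0021  0.002 ]
```

>>> {"op": "drive_tool", "data": {"steps": [[[-1, 0, -4], [0, 0, 0], 0], [[0, 0, 0], [0, 0, 0], 0], [[0, 0, 0], [0, 0, 0], 0.3], [[0, 0, 0], [0, 0, 0], 0.5], [[0, 0, 0], [0, 0, 0], 0.6], [[0, 0, 0], [0, 0, 0], 0.7], [[0, 0, 0], [0, 0, 0], 0.8], [[0, 0, 0], [0, 0, 0], 1]]}}

```text
time_s: 4.87
eef_pos: [584.4, 214.2, 237.2]
eef_rot: [[-0.977, -0.215, 0.002], [-0.215, 0.977, 0.001], [-0.002, 0.0, -1.0]]
ft_force: [-0.7, 1.3, 0.6]
width: 23.3
```

>>> {"op": "drive_tool", "data": {"steps": [[[0, 0, 0], [0, 0, 0], 1], [[0, 0, 0], [0, 0, 0], 1], [[0, 0, 0], [0, 0, 0], 1], [[0, 0, 0], [0, 0, 0], 1], [[0, 0, 0], [0, 0, 0], 1], [[0, 0, 0], [0, 0, 0], 1], [[0, 0, 0], [0, 0, 0], 1], [[0, 0, 0], [0, 0, 0], 1]]}}

```text
time_s: 5.53
eef_pos: [584.4, 214.2, 237.2]
eef_rot: [[-0.977, -0.215, 0.002], [-0.215, 0.977, 0.001], [-0.002, 0.0, -1.0]]
ft_force: [-0.5, 0.5, 0.6]
width: 23.2
```

```bash
python3 go.py 583.3 213.5 255 12.3
```

```text
t 5.53 tcp [584.4 214.2 237.2] w 23.2 F [-0.5  0.5  0.6] q [ 19.  25.  95.   0.  60. -83.]
shift(tool) [  1.2  -0.5 -17.8] after turn [  1.2  -0.5 -17.8] turn [0.0004 0.0021 0.002 ]
```

>>> {"op": "drive_tool", "data": {"steps": [[[0, 0, -4], [0, 0, 0], 1], [[0, 0, -5], [0, 0, 0], 1], [[0, 0, -5], [0, 0, 0], 1], [[0, 0, -3], [0, 0, 0], 1], [[0, 0, 0], [0, 0, 0], 1], [[0, 0, 0], [0, 0, 0], 1], [[0, 0, 0], [0, 0, 0], 1], [[0, 0, 0], [0, 0, 0], 1]]}}

```text
time_s: 6.2
eef_pos: [584.2, 214.1, 256.2]
eef_rot: [[-0.977, -0.215, 0.002], [-0.215, 0.977, 0.001], [-0.002, 0.0, -1.0]]
ft_force: [0.1, 0.5, -0.1]
width: 23.5
```

```bash
python3 go.py 584.4 214.2 258.2 12.3
python3 - <<'E'
from m import *
for n in("side","top"):
    im,d=ctrl.snapshot(n);cv2.imwrite(f"pics/{n}1.png",im);np.save(f"{n}1.npy",d)
im,d,P,H=load("side",1);m=cv2.inRange(H,(15,80,30),(38,255,255))>0
q=P[m&(d>0)];q=q[(abs(q[:,0]-583)<30)&(abs(q[:,1]-213)<60)];
t=q[q[:,2]<190];c=t.mean(0);v=np.linalg.svd(t-c)[2][2];print(c,v,t.min(0),t.max(0))
E
```

```text
t 6.2 tcp [584.2 214.1 256.2] w 23.5 F [ 0.1  0.5 -0.1] q [ 19.  24.  94.   0.  62. -83.]
shift(tool) [-0.2  0.1 -2. ] after turn [-0.2  0.1 -2. ] turn [0.0003 0.002  0.002 ]
[583.60148853 215.13879043 122.47846744] [0.9766709  0.21473593 0.0015621 ] [570.07279422 163.48824252  71.76018163] [594.49288702 271.08595348 168.71586697]
```

>>> {"op": "drive_tool", "data": {"steps": [[[0, 0, -2], [0, 0, 0], 1], [[0, 0, 0], [0, 0, 0], 1], [[8, 0, 0], [0, 0, 0], 1], [[14, 0, 0], [0, 0, 0], 1], [[18, 0, 0], [0, 0, 0], 1], [[18, 0, 0], [0, 0, 0], 1], [[12, 0, 0], [0, 0, 0], 1], [[5, 0, 0], [0, 0, 0], 1]]}}

```text
time_s: 6.97
eef_pos: [506.2, 196.6, 256.6]
eef_rot: [[-0.977, -0.215, -0.0], [-0.215, 0.977, 0.0], [0.0, 0.0, -1.0]]
ft_force: [-0.1, 0.2, -1.1]
width: 23.2
```

```bash
python3 go.py 584.4 214.2 258.2 12.3
```

```text
t 6.97 tcp [506.2 196.6 256.6] w 23.2 F [-0.1  0.2 -1.1] q [ 20.  17. 104.   0.  59. -82.]
shift(tool) [-80.2   0.4  -1.6] after turn [-80.2   0.5  -1.6] turn [ 0.     -0.0001  0.0016]
```

>>> {"op": "drive_tool", "data": {"steps": [[[0, 0, -12], [0, 0, 0], 1], [[0, 0, -25], [0, 0, 0], 1], [[0, 0, -38], [0, 0, 0], 1], [[0, 0, -40], [0, 0, 0], 1], [[0, 0, -40], [0, 0, 0], 1], [[0, 0, -38], [0, 0, 0], 1], [[0, 0, -25], [0, 0, 0], 1], [[0, 0, -12], [0, 0, 0], 1]]}}

```text
time_s: 7.63
eef_pos: [501.0, 195.2, 492.7]
eef_rot: [[-0.977, -0.215, -0.011], [-0.215, 0.977, -0.004], [0.012, -0.002, -1.0]]
ft_force: [-0.2, -0.5, -1.0]
width: 23.3
```

```bash
python3 go.py 716.4 -378.3 490 -15
python3 - <<'E'
from h import *
cv2.imwrite("pics/lift.png",np.clip(ctrl.snapshot("side")[0]*1.4,0,255).astype(np.uint8))
E
```

```text
t 7.63 tcp [501.  195.2 492.7] w 23.3 F [-0.2 -0.5 -1. ] q [ 20.   6.  87.   0.  88. -82.]
shift(tool) [ -87.  -606.4    2.6] after turn [-356.5 -498.2    2.7] turn [-0.0043 -0.0111  0.4785]
```

View pics/lift.png

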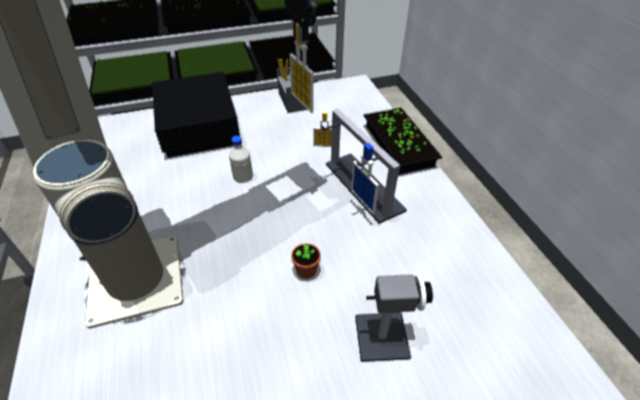

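>>> {"op": "drive_tool", "data": {"steps": [[[-2, -8, 0], [0, -0.005, 0.03], 1], [[-4, -18, 0], [0, -0.005, 0.06], 1], [[-8, -27, 0], [0, 0, 0.07], 1], [[-12, -32, 0], [0, 0, 0.07], 1], [[-16, -33, 0], [0, 0, 0.07], 1], [[-19, -33, 0], [0, 0, 0.07], 1], [[-20, -32, 0], [0, 0, 0.06], 1], [[-20, -31, 0], [0, 0, 0.03], 1]]}}

```text
time_s: 8.35
eef_pos: [594.9, -29.6, 486.5]
eef_rot: [[-0.965, 0.261, -0.004], [0.261, 0.965, 0.001], [0.004, -0.0, -1.0]]
ft_force: [0.5, 0.6, -0.5]
width: 23.2
```

```bash
python3 go.py 716.4 -378.3 490 -15
```

```text
t 8.35 tcp [594.9 -29.6 486.5] w 23.2 F [ 0.5  0.6 -0.5] q [ -4.  12.  81.   0.  88. -79.]
shift(tool) [-208.4 -304.8   -4.3] after turn [-207.6 -305.3   -3.5] turn [-0.0003 -0.0041 -0.0026]
```

>>> {"op": "drive_tool", "data": {"steps": [[[-20, -30, 0], [0, 0, 0], 1], [[-21, -31, -1], [0, 0, 0], 1], [[-21, -31, -1], [0, -0.003, 0], 1], [[-21, -31, -1], [0, 0, 0], 1], [[-21, -31, 0], [0, 0, 0], 1], [[-21, -30, 0], [0, 0, 0], 1], [[-19, -28, 0], [0, 0, 0], 1], [[-12, -18, 0], [0, 0, 0], 1]]}}

```text
time_s: 9.02
eef_pos: [681.4, -315.3, 469.7]
eef_rot: [[-0.96, 0.28, -0.021], [0.28, 0.96, 0.004], [0.021, -0.002, -1.0]]
ft_force: [0.2, 1.0, -2.4]
width: 23.3
```

```bash
python3 go.py 716.4 -378.3 490 -15
```

```text
t 9.02 tcp [ 681.4 -315.3  469.7] w 23.3 F [ 0.2  1.  -2.4] q [-26.  29.  59.  -0.  93. -99.]
shift(tool) [-50.8 -50.7 -21.3] after turn [-50.2 -51.8 -20.3] turn [-0.0019 -0.0214 -0.022 ]
```

>>> {"op": "drive_tool", "data": {"steps": [[[-16, -18, -3], [0, -0.02, -0.02], 1], [[-14, -15, -2], [0, 0, 0], 1], [[-8, -8, 0], [0, 0, 0], 1], [[-3, -3, 0], [0, 0, 0], 1], [[0, 0, 0], [0, 0, 0], 1], [[0, 0, 0], [0, 0, 0], 1], [[0, 0, 0], [0, 0, 0], 1], [[0, 0, 0], [0, 0, 0], 1]]}}

```text
time_s: 9.68
eef_pos: [705.5, -380.6, 455.2]
eef_rot: [[-0.961, 0.275, -0.021], [0.275, 0.961, 0.007], [0.022, 0.001, -1.0]]
ft_force: [0.6, -0.9, -0.9]
width: 23.4
```

```bash
python3 go.py 716.4 -378.3 310 -15
```

```text
t 9.68 tcp [ 705.5 -380.6  455.2] w 23.4 F [ 0.6 -0.9 -0.9] q [ -29.   34.   51.   -0.   95. -103.]
shift(tool) [-13.1   5.1 144.9] after turn [-10.    5.  145.2] turn [ 0.0011 -0.0223 -0.0171]
```

>>> {"op": "drive_tool", "data": {"steps": [[[-6, 3, 0], [0, -0.02, -0.014], 1], [[-3, 1, 5], [0, 0, 0], 1], [[0, 0, 15], [0, 0, 0], 1], [[0, 0, 25], [0, 0, 0], 1], [[0, 0, 25], [0, 0, 0], 1], [[0, 0, 15], [0, 0, 0], 1], [[0, 0, 5], [0, 0, 0], 1], [[0, 0, 0], [0, 0, 0], 1]]}}

```text
time_s: 10.35
eef_pos: [719.2, -373.0, 366.8]
eef_rot: [[-0.967, 0.254, 0.01], [0.254, 0.967, -0.003], [-0.011, -0.0, -1.0]]
ft_force: [-0.4, -0.1, 0.1]
width: 23.3
```

```bash
python3 go.py 716.4 -378.3 310 -15
```

```text
t 10.35 tcp [ 719.2 -373.   366.8] w 23.3 F [-0.4 -0.1  0.1] q [ -28.   36.   59.    0.   84. -104.]
shift(tool) [ 2.  -5.8 56.8] after turn [ 1.4 -5.9 56.8] turn [-0.0003  0.0106  0.0053]
```

>>> {"op": "drive_tool", "data": {"steps": [[[1, -3, 5], [0, 0.005, 0.003], 1], [[0, -1, 12], [0, 0, 0], 1], [[0, 0, 15], [0, 0, 0], 1], [[0, 0, 12], [0, 0, 0], 1], [[0, 0, 5], [0, 0, 0], 1], [[0, 0, 0], [0, 0, 0], 1], [[0, 0, 0], [0, 0, 0], 1], [[0, 0, 0], [0, 0, 0], 1]]}}

```text
time_s: 11.02
eef_pos: [719.7, -377.7, 319.7]
eef_rot: [[-0.967, 0.256, 0.012], [0.256, 0.967, -0.006], [-0.013, -0.002, -1.0]]
ft_force: [-0.3, -0.1, 0.1]
width: 23.3
```

```bash
cat > chk.py <<'E'
from m import *
import sys
k=sys.argv[1]
for n,r in(("side",(380,180,560,340)),("top",(380,60,520,200))):
    im,d=ctrl.snapshot(n);cv2.imwrite(f"pics/{n}{k}.png",im);np.save(f"{n}{k}.npy",d)
    P=pts(n,d);H=cv2.cvtColor(im,cv2.COLOR_BGR2HSV);a,b,c,e=r
    m=((cv2.inRange(H,(12,60,20),(40,255,255))>0)&(d>0))[b:e,a:c];q=P[b:e,a:c][m]
    t=q[(q[:,2]<235)&(q[:,2]>110)&(abs(q[:,0]-716)<50)]
    if len(t)<20: print(n,len(q),"few");continue
    for _ in range(4):
        C=t.mean(0);v=np.linalg.svd(t-C)[2][2];t=t[abs((t-C)@v)<(12,8,5,4)[_]]
    v=v*np.sign(v[0]);y=np.array([-v[1],v[0],0])
    l=t@y;print(n,len(t),"C",C.round(1),"n",v.round(3),"yaw",np.degrees(np.arctan2(v[1],v[0])).round(2),"z",np.percentile(t[:,2],[1,99]).round(1),"lat",np.percentile(l,[1,99]).round(1))
    u=np.array([np.cos(np.radians(-15)),np.sin(np.radians(-15)),0]);w=np.array([-u[1],u[0],0]);L=np.array([600.5,-347.2,180])
    print("  dist",((C-L)@u).round(1),"lat mid",(np.percentile(t@w,[1,99]).mean()-L@w).round(1))
E
python3 go.py 716.4 -378.3 313 -15; python3 chk.py 2
```

```text
t 11.02 tcp [ 719.7 -377.7  319.7] w 23.3 F [-0.3 -0.1  0.1] q [ -29.   38.   62.    0.   79. -104.]
shift(tool) [ 3.1 -1.4  6.7] after turn [ 3.  -1.4  6.7] turn [-0.0023  0.0135  0.0028]
side 1076 C [ 719.5 -379.   187.6] n [ 0.966 -0.258  0.011] yaw -14.94 z [138.5 233.2] lat [-227.8 -129.7]
  dist 123.2 lat mid 2.0
top 52 C [ 731.4 -333.5  182.6] n [ 0.984 -0.176  0.02 ] yaw -10.14 z [137. 228.] lat [-204.9 -194.1]
  dist 122.9 lat mid 47.1
```

View pics/side2.png

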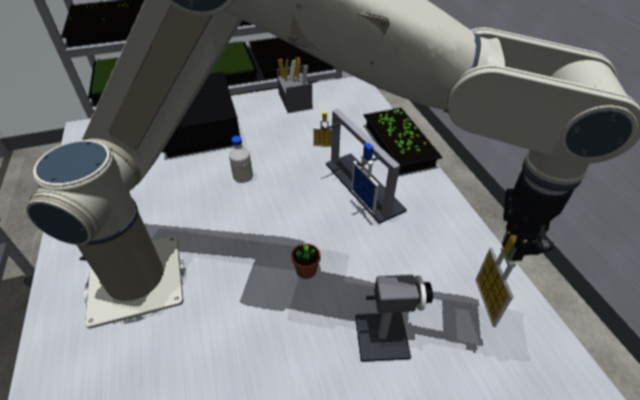

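View pics/top2.png

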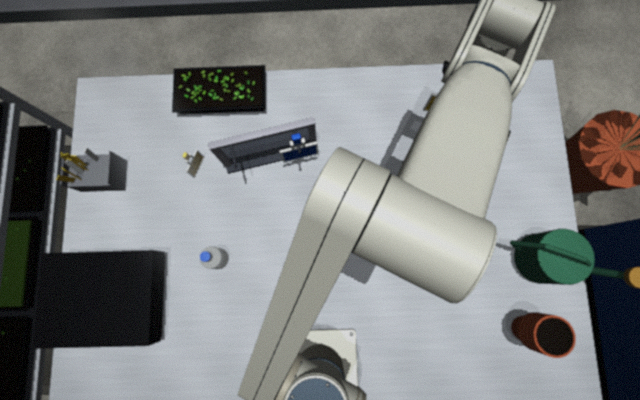

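Side view: trap at (495,287) facing the lens at (428,292), upright. The blue trap, pot (306,260) and bottle (240,163) have not moved. The trap still needs a small correction.

>>> {"op": "drive_tool", "data": {"steps": [[[1, -1, 2], [0, 0.01, 0.001], 1], [[0, 0, 2], [0, 0, 0], 1], [[0, 0, 1], [0, 0, 0], 1], [[0, 0, 0], [0, 0, 0], 1], [[0, 0, 0], [0, 0, 0], 1], [[0, 0, 0], [0, 0, 0], 1], [[0, 0, 0], [0, 0, 0], 1], [[0, 0, 0], [0, 0, 0], 1]]}}

```text
time_s: 11.78
eef_pos: [719.1, -378.9, 317.0]
eef_rot: [[-0.966, 0.257, 0.005], [0.257, 0.966, -0.005], [-0.006, -0.003, -1.0]]
ft_force: [-0.2, -0.8, -1.1]
width: 23.3
```

```bash
python3 go.py 716.4 -378.3 313 -15; python3 chk.py 3
```

```text
t 11.78 tcp [ 719.1 -378.9  317. ] w 23.3 F [-0.2 -0.8 -1.1] q [ -29.   38.   62.   -0.   80. -104.]
shift(tool) [ 2.8 -0.1  4. ] after turn [ 2.8 -0.1  4. ] turn [-0.0033  0.0064  0.0017]
side 1083 C [ 718.  -380.3  184.8] n [ 0.966 -0.259  0.005] yaw -15.0 z [136.2 230.7] lat [-228.5 -131.1]
  dist 122.1 lat mid 0.1
top 47 C [ 729.9 -333.6  182.1] n [ 0.974 -0.227  0.016] yaw -13.15 z [134.9 228.5] lat [-163.3 -154.2]
  dist 121.5 lat mid 46.7
```

>>> {"op": "drive_tool", "data": {"steps": [[[1, 0, 3], [-0.003, 0.005, 0], 1], [[0, 0, 1], [0, 0, 0], 1], [[0, 0, 0], [0, 0, 0], 1], [[0, 0, 0], [0, 0, 0], 1], [[0, 0, 0], [0, 0, 0], 1], [[0, 0, 0], [0, 0, 0], 1], [[0, 0, 0], [0, 0, 0], 1], [[0, 0, 0], [0, 0, 0], 1]]}}

```text
time_s: 12.55
eef_pos: [718.0, -378.6, 312.4]
eef_rot: [[-0.966, 0.257, 0.001], [0.257, 0.966, -0.0], [-0.001, 0.0, -1.0]]
ft_force: [-0.8, 0.6, 0.1]
width: 23.3
```

```bash
python3 go.py 716.4 -378.3 313 -15; python3 chk.py 4; python3 -c "
from h import *;print(ctrl.state()['qvel'].round(2))"
```

```text
t 12.55 tcp [ 718.  -378.6  312.4] w 23.3 F [-0.8  0.6  0.1] q [ -29.   38.   62.    0.   80. -104.]
shift(tool) [ 1.7 -0.1 -0.6] after turn [ 1.7 -0.1 -0.6] turn [0.0001 0.0006 0.0016]
side 1081 C [ 716.4 -379.1  180.5] n [ 0.966 -0.259 -0.002] yaw -15.0 z [131.3 226. ] lat [-227.3 -130.3]
  dist 120.2 lat mid 1.1
top 49 C [ 727.9 -333.5  175.3] n [ 0.997 -0.078 -0.002] yaw -4.49 z [131.5 217.5] lat [-281.  -269.4]
  dist 119.5 lat mid 46.4
[-0.02  0.11 -0.05  0.11 -0.13  0.02]
```

Distance is 120 mm, height 180 mm, and yaw matches the camera. The arm is still, so I'm handing in.

```bash
python3 -c "
from h import *;print(ctrl.finish_job())"
```

```text
the job is handed in; nothing more can be done
None
```

I gripped the larger yellow trap by its grip block, lifted it about 19 mm and drew it about 80 mm off the hook. I then raised it clear of everything and lowered it in front of the inspection camera. The job was handed in at about 12.6 s with the arm still holding the trap there.

**Last check, side view:**

| Quantity | Measured | Wanted |
|---|---|---|
| Sheet to lens | 120.2 mm | about 120 mm |
| Sheet centre height | about 179–180 mm | 180 mm |
| Sideways offset from lens | about 1 mm | 0 |
| Sheet yaw | -15.0° | -15° (camera's measured yaw) |
| Tilt | about 0.1° | 0 |
| Grip opening | 23.3 mm | 24 mm block |

The arm was practically at rest and the wrist force was about 1 N.

**Disagreement:** the top view was mostly blocked by the arm and saw only a sliver of the sheet. It agreed on distance (119.5 mm), but its yaw (-4.5°) and sideways values are not usable, so I ignored them.

**Bystanders:** the pictures taken just before the last small corrections showed the blue trap still hanging, the pot and bottle in place, and the camera untouched.

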